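Flip the stock tags of the sample bins

TASK

Each bin on the board has a hinged tag in front of it, and a bin is full when it holds two vials. With a fingertip, gently push over, without gripping, the tags that stand wrong, so that the tags of the full bins lean back towards their bins with the round disc on top, and the tags of all other bins lean forward, away from their bins, with the bar on top. Leave the vials, the jar and the weight standing where they are.

Things in the scene. Friction and masses are not known exactly. Their poses are not given: they have to be found in the camera images.
- board: Grey board, 156 x 296 x 8 mm, fixed flat on the bench; place and yaw vary. It carries a row of four tag stands (along its y, 70 mm apart) and a bin behind each. Origin on its underside, below the middle of the row of hinges; x points away from the robot to the bins (board from 38 mm before to 118 mm behind the hinge line), z up.
- stand_a: One of four alike fixed aluminium stands, 46 x 59 mm; carries tag_a. Which stand has which place in the row varies; its bin is straight behind it. Origin on the board's top (8 mm above the bench) below the hinge, axes as the board's. Hinge pin along y, 54 mm above the origin; ears at y = +-24.5 mm reach 57 mm above it.
- tag_a (a joint): Hinged tag on stand_a: white plate 40 mm wide, 4 thick, to 52 mm from the pin; dark raised disc on one side, bar on the other. 0: leans forward (to the robot) 45 deg from upright, bar on top. 1.57: leans 45 deg back to its bin, disc on top. Edge then 37 mm off the hinge line, 37 above the pin. 30 g, free; past upright it falls to that side. A level push on its edge can jam: push it up and over in an arc.
- stand_b: One of four alike fixed aluminium stands, 46 x 59 mm; carries tag_b. Which stand has which place in the row varies; its bin is straight behind it. Origin on the board's top (8 mm above the bench) below the hinge, axes as the board's. Hinge pin along y, 54 mm above the origin; ears at y = +-24.5 mm reach 57 mm above it.
- tag_b (a joint): Hinged tag on stand_b: white plate 40 mm wide, 4 thick, to 52 mm from the pin; dark raised disc on one side, bar on the other. 0: leans forward (to the robot) 45 deg from upright, bar on top. 1.57: leans 45 deg back to its bin, disc on top. Edge then 37 mm off the hinge line, 37 above the pin. 30 g, free; past upright it falls to that side. A level push on its edge can jam: push it up and over in an arc.
- stand_c: One of four alike fixed aluminium stands, 46 x 59 mm; carries tag_c. Which stand has which place in the row varies; its bin is straight behind it. Origin on the board's top (8 mm above the bench) below the hinge, axes as the board's. Hinge pin along y, 54 mm above the origin; ears at y = +-24.5 mm reach 57 mm above it.
- tag_c (a joint): Hinged tag on stand_c: white plate 40 mm wide, 4 thick, to 52 mm from the pin; dark raised disc on one side, bar on the other. 0: leans forward (to the robot) 45 deg from upright, bar on top. 1.57: leans 45 deg back to its bin, disc on top. Edge then 37 mm off the hinge line, 37 above the pin. 30 g, free; past upright it falls to that side. A level push on its edge can jam: push it up and over in an arc.
- stand_d: One of four alike fixed aluminium stands, 46 x 59 mm; carries tag_d. Which stand has which place in the row varies; its bin is straight behind it. Origin on the board's top (8 mm above the bench) below the hinge, axes as the board's. Hinge pin along y, 54 mm above the origin; ears at y = +-24.5 mm reach 57 mm above it.
- tag_d (a joint): Hinged tag on stand_d: white plate 40 mm wide, 4 thick, to 52 mm from the pin; dark raised disc on one side, bar on the other. 0: leans forward (to the robot) 45 deg from upright, bar on top. 1.57: leans 45 deg back to its bin, disc on top. Edge then 37 mm off the hinge line, 37 above the pin. 30 g, free; past upright it falls to that side. A level push on its edge can jam: push it up and over in an arc.
- bin_a: One of four alike open steel bins on the board, 40 (x) x 64 (y) x 28 mm, walls 3 mm, centre 92 mm behind a stand; which bin is behind which stand varies. Origin in the middle of its underside, axes as the board's. Room for two vials side by side, 14.5 mm either side of the middle in y: full with two; others hold one or none.
- bin_b: One of four alike open steel bins on the board, 40 (x) x 64 (y) x 28 mm, walls 3 mm, centre 92 mm behind a stand; which bin is behind which stand varies. Origin in the middle of its underside, axes as the board's. Room for two vials side by side, 14.5 mm either side of the middle in y: full with two; others hold one or none.
- bin_c: One of four alike open steel bins on the board, 40 (x) x 64 (y) x 28 mm, walls 3 mm, centre 92 mm behind a stand; which bin is behind which stand varies. Origin in the middle of its underside, axes as the board's. Room for two vials side by side, 14.5 mm either side of the middle in y: full with two; others hold one or none.
- bin_d: One of four alike open steel bins on the board, 40 (x) x 64 (y) x 28 mm, walls 3 mm, centre 92 mm behind a stand; which bin is behind which stand varies. Origin in the middle of its underside, axes as the board's. Room for two vials side by side, 14.5 mm either side of the middle in y: full with two; others hold one or none.
- vial_1: Glass sample vial with black cap, 27 mm across, 56 mm high, loose, standing in one of the bins (its cap reaches 67 mm above the bench). Origin in the middle of its underside.
- vial_2: Glass sample vial with black cap, 27 mm across, 56 mm high, loose, standing in one of the bins (its cap reaches 67 mm above the bench). Origin in the middle of its underside.
- vial_3: Glass sample vial with black cap, 27 mm across, 56 mm high, loose, standing in one of the bins (its cap reaches 67 mm above the bench). Origin in the middle of its underside.
- vial_4: Glass sample vial with black cap, 27 mm across, 56 mm high, loose, standing in one of the bins (its cap reaches 67 mm above the bench). Origin in the middle of its underside.
- vial_5: Glass sample vial with black cap, 27 mm across, 56 mm high, loose, standing in one of the bins (its cap reaches 67 mm above the bench). Origin in the middle of its underside.
- spare_vial: A like vial standing on the bench left of the board, in no bin; a bystander. Origin at its underside.
- jar: White plastic sample jar with green lid, 52 mm across, 67 mm high, loose on the bench left of the board; a bystander. Origin at its underside.
- brass_weight: Brass weight with a knob, 25 mm across, 30 mm high, loose on the bench left of the board; a bystander. Origin at its underside.
Not all that is in view belongs to the job. Leave any yellow look-alike of the vial_4 alone.

How it is judged:
At the end, for the whole second after the job is handed in: Tags before bins with two vials rest leaning back (joint above 1.4 rad), all other tags rest leaning forward (below 0.2 rad), all under 0.3 rad/s; vials in bins within 15 mm of their start and upright within 0.3 rad; spare vial, jar and weight within 30 mm of their start (((horizontal distance between any of bin_a, bin_b and stand_a below 0.104 m and value of joint tag_a above 1.4 rad) or (not (horizontal distance between bin_a and stand_a below 0.104 m) and not (horizontal distance between bin_b and stand_a below 0.104 m) and value of joint tag_a below 0.2 rad)) and velocity of joint tag_a between -0.3 and 0.3 rad/s and ((horizontal distance between any of bin_a, bin_b and stand_b below 0.104 m and value of joint tag_b above 1.4 rad) or (not (horizontal distance between bin_a and stand_b below 0.104 m) and not (horizontal distance between bin_b and stand_b below 0.104 m) and value of joint tag_b below 0.2 rad)) and velocity of joint tag_b between -0.3 and 0.3 rad/s and ((horizontal distance between any of bin_a, bin_b and stand_c below 0.104 m and value of joint tag_c above 1.4 rad) or (not (horizontal distance between bin_a and stand_c below 0.104 m) and not (horizontal distance between bin_b and stand_c below 0.104 m) and value of joint tag_c below 0.2 rad)) and velocity of joint tag_c between -0.3 and 0.3 rad/s and ((horizontal distance between any of bin_a, bin_b and stand_d below 0.104 m and value of joint tag_d above 1.4 rad) or (not (horizontal distance between bin_a and stand_d below 0.104 m) and not (horizontal distance between bin_b and stand_d below 0.104 m) and value of joint tag_d below 0.2 rad)) and velocity of joint tag_d between -0.3 and 0.3 rad/s and distance of each of vial_1, vial_2, vial_3, vial_4, vial_5 from where it was at the start of the episode below 0.015 m and angle between each of vial_1, vial_2, vial_3, vial_4, vial_5's own z axis and vertical below 0.3 rad and distance of each of spare_vial, jar, brass_weight from where it was at the start of the episode below 0.03 m); the robot touches nothing.
It fails at once if a tag or its stand is gripped or pushed hard (over 18 N from the fingers) (contact force between the fingers and stand_a above 18 N or contact force between the fingers and stand_b above 18 N or contact force between the fingers and stand_c above 18 N or contact force between the fingers and stand_d above 18 N).
It fails at once if a vial in a bin is lifted, carried or tipped (distance of any of vial_1, vial_2, vial_3, vial_4, vial_5 from where it was at the start of the episode above 0.015 m or angle between any of vial_1, vial_2, vial_3, vial_4, vial_5's own z axis and vertical above 0.5 rad).
It fails at once if the spare vial, jar or weight is lifted, carried, pushed away or tipped (distance of any of spare_vial, jar, brass_weight from where it was at the start of the episode above 0.03 m or angle between any of spare_vial, jar, brass_weight's own z axis and vertical above 0.5 rad).
It also fails if it takes over 48 s, if anything falls off the work surface, if the arm or the gripper's body presses on something with over 40 N, if the wrist force passes 120 N, or if a joint passes its speed limit or range.

ROBOT

A 6-joint arm with a two-finger parallel gripper is mounted at the origin on a cart in front of the work surface, level with it; the furniture and walls round the work are solid. World frame = base frame: x ahead of the robot, y to its left, z up, the work surface at z = 0. Lengths are in m, angles in rad, forces in N, time in s.
With the tool pointing down it reaches from about 0.325 to 0.775 m from the base axis. Payload 5.5 kg.
Tool frame: the origin (TCP) lies between the finger pads; the fingertips stand 8 mm ahead of it and the grasp point (between the pads) lies 11 mm behind it (tcp_to_tips is the distance from the TCP to the fingertips, in m); z points along the fingers, y is the line along which they close (so a half turn about z gives the same grasp; the last joint's range is limited). The gripper opens to 88 mm and grips with 3 to 60 N. Pads are 20 mm wide; open, the fingers measure 115 mm over their backs; the gripper's body (75 mm by 178 mm) begins 61 mm behind the grasp point.
Start: joints at [1.127, 0.091, 1.231, -0, 1.82, -0.057], TCP at [0.226, 0.556, 0.231] pointing down, gripper open.
Joint ranges: [-2.87, 2.87], [-0.86, 2.18], [0.17, 2.46], [-1.51, 4.65], [0.06, 2.69], [-2.65, 2.65]. Speed limits (rad/s): [2.57, 2.57, 3.01, 3.14, 3.14, 3.14].

INTERFACE

Orientations are given as a unit quaternion [w, x, y, z].
In Python, from bench import * gives the robot as it stands. Calls block until the motion is done:
- move_to(position, orientation): joint-space move of the TCP to a pose.
- move_l(position, speed=0.15, orientation=None): straight line of the TCP; orientation=None keeps the orientation; speed is the mean speed in m/s.
- movej(angles): joint-space move.
- gripper_open() and close(): open the fingers fully, or close them until they stop; the grip force is fixed at half the most.
- hold(seconds).
- inverse_kinematics(position, orientation): joint angles nearest the present ones, or None.
- state(): the state.
- get_image(name): name is "side" or "top" or "wrist"; returns a dict with "frame" (420x560x3 uint8, blue, green, red), "depth" (420x560 float32, m along the optical axis (not along the pixel's ray), 0 where there is no reading), "camera_matrix" (3x3 intrinsics, pixels), "view" (4x4, takes a point from world to camera coordinates). Camera axes: x right, y up, looking along -z (the intrinsics and any distortion apply to the point x, -y, -z); pixel columns grow to the right and rows downward; lengths in m; the calibration is good to about 2 mm. The wrist camera is an equidistant fisheye: a pixel r from the principal point sees the ray r / f radians off the axis. A picture is of the moment at which its call begins.
A pose or a line that the arm cannot do raises IKError and nothing moves.
- job_done(): hands the job in; it is judged then, once.
The state is a dict: "time": time; "joint_pos": joint angles; "dq": joint speeds; "joint_torque": joint torques, N m; "ee_pos": TCP position; "ee_rot": TCP orientation; "ft_force": force on the tool from outside, world axes, zero at the start; "moment": the same for the moment, N m; "finger_gap": finger opening in m; "finger_force": force on a finger pad.
Only numpy, scipy, OpenCV 4.12 (cv2) and the standard library are available. Lean on these libraries where they do the work, as an engineer would, in place of code of your own. Each camera call takes 0.05 s, during which the arm holds its last target. There are 200 camera calls.

## Working session

There is one attempt and no reset: what is moved stays moved. The work goes in short steps, each a Python script; the robot and the scene stay as the last script left them, time stands still between calls to the robot, and variables do not carry over. Pictures are saved under pics/ and viewed, at most 10 in all, crops included, and the job is handed in when it is done.

```bash
mkdir -p pics; python3 - <<'E'
from bench import *
import cv2,numpy as np
for n in("top","side"):
    g=get_image(n);cv2.imwrite(f"pics/{n}0.png",g["frame"]);np.savez(f"{n}0.npz",**g)
    print(n,g["camera_matrix"].tolist(),np.round(g["view"],3).tolist(),[k for k in g])
s=state();print(s["time"],s["ee_rot"],s["finger_gap"])
E
```

```text
top [[416.8153030467286, 0.0, 277.7275540641193], [0.0, 416.8153030467286, 209.13791068374132], [0.0, 0.0, 1.0]] [[0.006, -0.999, 0.033, -0.007], [0.982, 0.012, 0.187, -0.578], [-0.188, 0.032, 0.982, -0.882], [0.0, 0.0, 0.0, 1.0]] ['frame', 'depth', 'camera_matrix', 'view']
side [[534.9375706513607, 0.0, 273.08715321357244], [0.0, 534.9375706513607, 199.17278378450527], [0.0, 0.0, 1.0]] [[-0.998, 0.06, 0.009, 0.558], [-0.029, -0.599, 0.8, -0.035], [0.053, 0.799, 0.599, -1.126], [0.0, 0.0, 0.0, 1.0]] ['frame', 'depth', 'camera_matrix', 'view']
0.1 [-2.23844465e-04  1.92189308e-01  9.81357494e-01 -8.30169702e-04] 0.08814386015383359
```

View pics/top0.png

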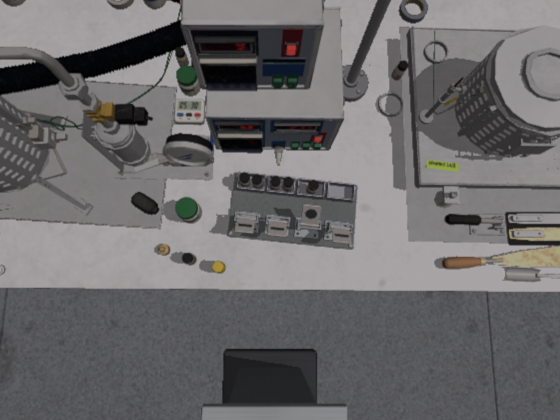

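View pics/side0.png

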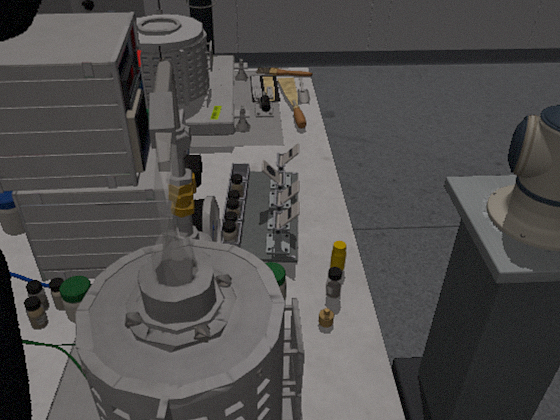

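```bash
cat >h.py <<'E'
import numpy as np,cv2
def cloud(g):
    d=g["depth"];K=g["camera_matrix"];v,u=np.indices(d.shape)
    p=np.stack([(u-K[0,2])/K[0,0]*d,-(v-K[1,2])/K[1,1]*d,-d],-1)
    V=g["view"];return (p-V[:3,3])@V[:3,:3]
E
python3 - <<'E'
from h import *
g=np.load("top0.npz");f=g["frame"];P=cloud(g)
c=cv2.resize(f[165:255,220:365],None,fx=5,fy=5,interpolation=cv2.INTER_CUBIC);c=cv2.convertScaleAbs(c,alpha=1.5);cv2.imwrite("pics/crop.png",c)
# board top by height
z=P[...,2]
roi=np.zeros(z.shape,bool);roi[165:260,220:370]=1
hsv=cv2.cvtColor(f,cv2.COLOR_BGR2HSV)
print("bench z",np.median(z[250:280,230:360]))
m=roi&(z>0.003)&(z<0.013)&(f.max(-1)<130)
b=P[m];print(m.sum(),np.median(b[:,2]))
hi=roi&(z>0.004);n,l,s,_=cv2.connectedComponentsWithStats(hi.astype(np.uint8));print(s)
k=1+s[1:,4].argmax();q=P[l==k];r=cv2.minAreaRect(q[:,:2].astype(np.float32));print(r,cv2.boxPoints(r))
for (u,v) in [(245,218),(277,222),(310,213),(340,230),(245,226),(277,228),(309,226),(340,238)]:
    print(u,v,np.round(P[v,u],3))
E
```

```text
bench z -0.001368367450613733
4506 0.0070679007715752995
[[     0      0    560    420 227257]
 [   277    165      3      1      3]
 [   359    165      1      1      1]
 [   288    166      1      1      1]
 [   225    169      1      1      1]
 [   244    169      1      1      1]
 [   328    169      1      1      1]
 [   287    170      1      1      1]
 [   322    171      1      1      1]
 [   356    171      1      1      1]
 [   227    172    130     78   7908]
 [   336    172      1      1      1]
 [   365    172      1      1      1]
 [   356    174      1      1      1]
 [   228    177      1      1      1]
 [   332    180      1      1      1]
 [   347    180      1      1      1]
 [   357    182      1      1      1]
 [   362    182      1      1      1]
 [   362    185      1      1      1]
 [   228    199      1      1      1]
 [   368    206      1      1      1]
 [   223    214      1      1      1]
 [   222    223      1      1      1]
 [   367    240      1      1      1]
 [   231    244      1      1      1]
 [   265    245      2      2      2]
 [   309    247      1      1      1]
 [   250    249      1      1      1]
 [   286    248      1      1      1]
 [   368    248      1      1      1]
 [   363    250      1      1      1]
 [   331    252      1      1      1]
 [   309    257      1      1      1]]
((0.5299495458602905, -0.034277528524398804), (0.29572567343711853, 0.2654290795326233), 84.50638580322266) [[ 0.38368896 -0.16875581]
 [ 0.6478989  -0.19416662]
 [ 0.67621017  0.10020076]
 [ 0.41200018  0.12561156]]
245 218 [0.555 0.07  0.065]
277 222 [ 0.547 -0.     0.067]
310 213 [ 0.564 -0.071  0.086]
340 230 [ 0.53  -0.139  0.068]
245 226 [0.534 0.069 0.087]
277 228 [0.531 0.    0.085]
309 226 [ 0.539 -0.072  0.063]
340 238 [ 0.51  -0.135  0.091]
```

View pics/crop.png

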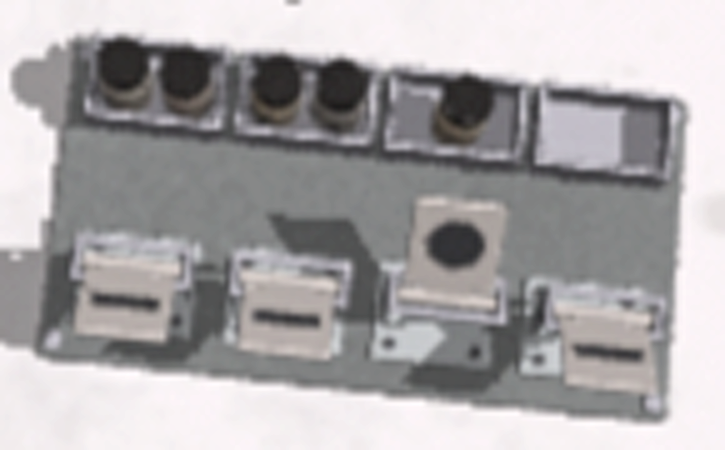

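```bash
python3 - <<'E'
from h import *
g=np.load("top0.npz");f=g["frame"];P=cloud(g);z=P[...,2]
m=np.zeros(z.shape,np.uint8);m[165:260,220:370]=1
m&=((z>.004)&(z<.012)).astype(np.uint8);m=cv2.morphologyEx(m,cv2.MORPH_OPEN,np.ones((3,3)))
q=P[m>0][:,:2].astype(np.float32);r=cv2.minAreaRect(q);print(r,cv2.boxPoints(r))
for u0,u1 in((234,260),(265,292),(297,324),(325,356)):
    s=np.zeros(z.shape,bool);s[200:250,u0:u1]=1
    w=s&(z>.067)&(z<.112);a=P[w];print(w.sum(),np.round(a.mean(0),4),np.round(np.percentile(a,[2,98],axis=0),3).tolist())
# vial caps
w=np.zeros(z.shape,bool);w[165:205,230:360]=1;w&=(z>.06)&(z<.072)
n,l,s,_=cv2.connectedComponentsWithStats(w.astype(np.uint8))
for k in range(1,n):
    if s[k,4]>15:print("cap",s[k,4],np.round(P[l==k].mean(0),3))
E
```

```text
((0.5836349129676819, -0.039446234703063965), (0.295494943857193, 0.15356501936912537), 84.0631332397461) [[ 0.49198237 -0.17845945]
 [ 0.64472365 -0.19434308]
 [ 0.6752875   0.09956698]
 [ 0.5225462   0.11545061]]
311 [0.5399 0.0698 0.082 ] [[0.52, 0.044, 0.068], [0.566, 0.092, 0.1]]
307 [5.331e-01 3.000e-04 8.210e-02] [[0.512, -0.025, 0.068], [0.559, 0.022, 0.099]]
383 [ 0.5593 -0.0721  0.0819] [[0.533, -0.093, 0.068], [0.579, -0.047, 0.099]]
305 [ 0.5198 -0.1381  0.0819] [[0.499, -0.164, 0.067], [0.546, -0.117, 0.099]]
cap 90 [0.648 0.074 0.065]
cap 86 [0.645 0.047 0.065]
cap 91 [0.641 0.005 0.065]
cap 88 [ 0.639 -0.024  0.065]
cap 90 [ 0.633 -0.081  0.065]
```

```bash
cat >>h.py <<'E'
from scipy.spatial.transform import Rotation as R
yaw=-0.1037;X=np.array([np.cos(yaw),np.sin(yaw),0]);Y=np.array([-np.sin(yaw),np.cos(yaw),0]);Z=np.array([0,0,1.])
O=np.array([.5438,-.0353,0])
def W(x,y,z):return O+x*X+y*Y+z*Z          # board -> world
def quat(p,s=1):                            # p: forward tilt of the fingers from down
    d=np.sin(p)*X-np.cos(p)*Z;y=s*Y
    return R.from_matrix(np.stack([np.cross(y,d),y,d],1)).as_quat(scalar_first=True)
def tcp(x,y,z,p,side):                      # tip corner (side +1: board +x face) at board x,y,z -> TCP
    n=np.array([np.cos(p),np.sin(p)])*side; d=np.array([np.sin(p),-np.cos(p)])
    t=np.array([x,z])-.010*n-.008*d
    return W(t[0],y,t[1])
def arc(r,a,off):                           # board x,z on the plate at angle a (deg) from +x, off normal
    a=np.radians(a);return r*np.cos(a)-off*np.sin(a)*-1*0+off*-np.sin(a),.062+r*np.sin(a)+off*np.cos(a)
E
python3 - <<'E'
from h import *
from bench import *
P=cloud(np.load("top0.npz")).reshape(-1,3)
for z0 in(.06,.1,.15,.2,.25,.3,.4):
    q=P[(P[:,2]>z0)&(P[:,2]<z0+.06)&(P[:,1]>-.2)&(P[:,1]<.12)&(P[:,0]>.66)];print(z0,len(q),np.percentile(q[:,0],2) if len(q) else None)
print(arc(.035,135,.002))
for s in(1,-1):
  for p in(30,45,60):
    for yb in(.105,.035):
      p_=np.radians(p);print(s,p,yb,[None if (j:=inverse_kinematics(tcp(*[c,yb,h],p_,1),quat(p_,s))) is None else np.round(j,2).tolist() for c,h in(arc(.035,135,.004),arc(.035,75,.002))])
  for p in(0,-15,-25,-35):
      p_=np.radians(p);print(s,p,[None if (j:=inverse_kinematics(tcp(c,-.035,h,p_,-1),quat(p_,s))) is None else np.round(j,2).tolist() for c,h in((.045,.08),(-.01,.11),(.045,.15))])
E
```

```text
0.06 1284 0.7188938468834013
0.1 1400 0.719484561992663
0.15 7006 0.7267022772396151
0.2 4479 0.7337708122561304
0.25 1979 0.7720044955575839
0.3 2391 0.7724565055486858
0.4 3617 0.7859292895918167
(np.float64(-0.026162950903902256), np.float64(0.08533452377915607))
1 30 0.105 [[0.16, -0.58, 2.14, -0.15, 1.09, -1.27], [0.14, -0.48, 2.04, -0.14, 1.07, -1.29]]
1 30 0.035 [[-0.04, -0.65, 2.18, -0.04, 1.09, -1.5], [-0.04, -0.53, 2.08, -0.03, 1.07, -1.5]]
1 45 0.105 [[0.23, -0.81, 2.37, -0.31, 0.85, -1.12], [0.19, -0.68, 2.28, -0.29, 0.8, -1.15]]
1 45 0.035 [None, [-0.03, -0.77, 2.32, -0.07, 0.8, -1.47]]
1 60 0.105 [None, None]
1 60 0.035 [None, None]
1 0 [[-0.18, 0.11, 1.46, -0.0, 1.57, -1.65], [-0.19, -0.05, 1.57, -0.0, 1.62, -1.66], [-0.18, 0.09, 1.36, -0.0, 1.69, -1.65]]
1 -15 [[-0.17, 0.36, 1.21, -0.02, 1.84, -1.64], [-0.18, 0.2, 1.34, -0.02, 1.87, -1.65], [-0.17, 0.34, 1.11, -0.02, 1.96, -1.65]]
1 -25 [[-0.17, 0.52, 1.03, -0.03, 2.02, -1.64], [-0.17, 0.36, 1.19, -0.03, 2.03, -1.65], [-0.17, 0.5, 0.94, -0.03, 2.14, -1.65]]
1 -35 [[-0.16, 0.69, 0.86, -0.04, 2.2, -1.65], [-0.17, 0.51, 
[... 256 characters left out ...]
-1 45 0.105 [[0.23, -0.81, 2.37, -0.31, 0.85, 2.02], [0.19, -0.68, 2.28, -0.29, 0.8, 1.99]]
-1 45 0.035 [None, [-0.03, -0.77, 2.32, -0.07, 0.8, 1.67]]
-1 60 0.105 [None, None]
-1 60 0.035 [None, None]
-1 0 [[-0.18, 0.11, 1.46, -0.0, 1.57, 1.49], [-0.19, -0.05, 1.57, -0.0, 1.62, 1.48], [-0.18, 0.09, 1.36, -0.0, 1.69, 1.49]]
-1 -15 [[-0.17, 0.36, 1.21, -0.02, 1.84, 1.5], [-0.18, 0.2, 1.34, -0.02, 1.87, 1.49], [-0.17, 0.34, 1.11, -0.02, 1.96, 1.5]]
-1 -25 [[-0.17, 0.52, 1.03, -0.03, 2.02, 1.5], [-0.17, 0.36, 1.19, -0.03, 2.03, 1.49], [-0.17, 0.5, 0.94, -0.03, 2.14, 1.5]]
-1 -35 [[-0.16, 0.69, 0.86, -0.04, 2.2, 1.5], [-0.17, 0.51, 1.05, -0.05, 2.19, 1.49], [-0.16, 0.67, 0.76, -0.05, 2.32, 1.49]]
```

```bash
cat >>h.py <<'E'
def push(yb,back,r=.035,a0=155,a1=72,p=np.radians(30),safe=.09):
    import bench as b
    side=-1 if back else 1
    q=quat(p)
    C=lambda a:tcp(side*r*np.cos(np.radians(a)),yb,.062+r*np.sin(np.radians(a)),p,side)
    d=R.from_quat(q,scalar_first=True).as_matrix()[:,2]
    S=C(a0);b.move_to(S-safe*d+.03*Z,q)
    b.move_l(S-.05*d,.15,q);b.move_l(S,.08,q)
    f0=np.array(b.state()["ft_force"])
    for a in np.linspace(a0,a1,7)[1:]:
        b.move_l(C(a),.06,q);print(round(a),np.round(np.array(b.state()["ft_force"])-f0,2))
    E=C(a1);b.move_l(E-side*.02*X+.02*Z,.1,q);b.move_l(E-side*.02*X-.05*d+.02*Z,.15,q)
    print("t",b.state()["time"])
def look(n):
    import bench as b
    g=b.get_image("top");P=cloud(g);cv2.imwrite(f"pics/{n}.png",cv2.resize(g["frame"][150:270,200:380],None,fx=4,fy=4))
    return P
E
python3 - <<'E'
from h import *
import bench as b
b.close();push(.105,False);look("t1")
E
```

```text
141 [-0.34  0.62 -1.96]
127 [0.09 0.13 0.13]
114 [ 0.39  0.51 -0.75]
100 [-0.13  0.57 -1.01]
86 [-0.45  1.14 -1.08]
72 [ 0.43  0.18 -1.2 ]
t 7.4083
```

View pics/t1.png

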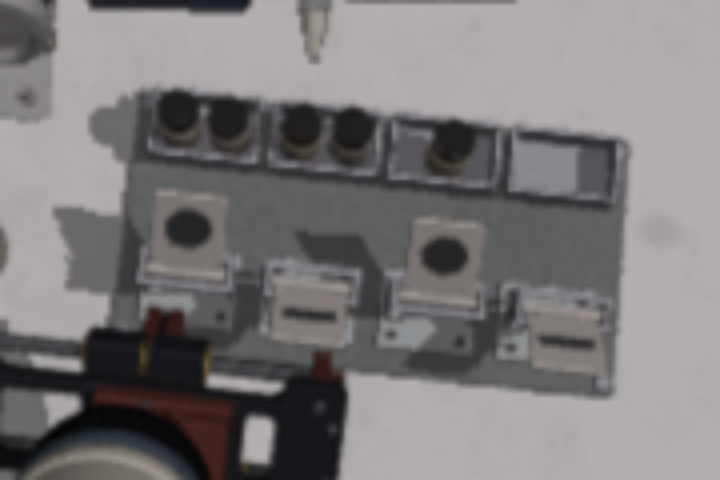

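```bash
python3 - <<'E'
from h import *
import bench as b
P=cloud(np.load("top0.npz"));q=P[148:168,272:286].reshape(-1,3);q=q[q[:,2]>.03];print("nozzle",q.min(0).round(3),q.max(0).round(3))
push(.035,False);s=b.state();b.move_l(np.array(s["ee_pos"])+.08*Z,.15);look("t2")
E
```

```text
nozzle [ 0.403 -0.012  0.034] [0.727 0.027 0.974]
141 [ 1.23  1.24 -0.83]
127 [ 0.49  0.76 -0.61]
114 [ 0.43 -0.61 -0.55]
100 [1.08 0.25 0.26]
86 [ 0.32 -0.2   0.12]
72 [-0.4  -0.29 -0.34]
t 11.9333
```

View pics/t2.png

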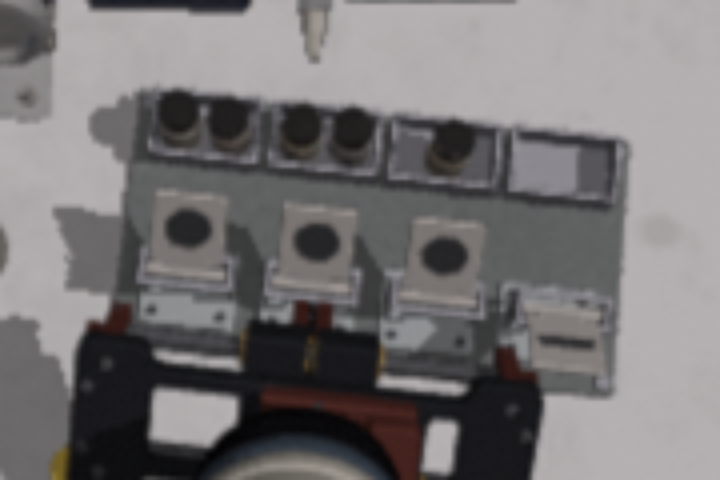

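```bash
python3 - <<'E'
from h import *
import bench as b
P=cloud(np.load("top0.npz"))
for v in(151,154,157,160,163):print(v,P[v,276:283].round(3)[::2].tolist())
p=np.radians(-15);q=quat(p);S=tcp(.0376,-.035,.0757,p,-1);print(S,b.inverse_kinematics(S+.12*Z,q))
E
```

```text
151 [[0.718, 0.002, 0.045], [0.717, -0.002, 0.048], [0.719, -0.007, 0.044], [0.719, -0.012, 0.042]]
154 [[0.711, 0.002, 0.043], [0.71, -0.002, 0.046], [0.711, -0.007, 0.043], [0.726, -0.014, -0.0]]
157 [[0.703, 0.002, 0.046], [0.704, -0.002, 0.044], [0.705, -0.007, 0.04], [0.718, -0.014, -0.0]]
160 [[0.696, 0.002, 0.044], [0.697, -0.003, 0.043], [0.7, -0.008, 0.034], [0.711, -0.014, -0.002]]
163 [[0.691, 0.002, 0.039], [0.691, -0.003, 0.04], [0.704, -0.009, -0.002], [0.703, -0.014, 0.0]]
[ 0.58924181 -0.07521832  0.08083922] [-0.17380249  0.31369104  1.05190509 -0.02029725  2.03709904 -1.64764393]
```

```bash
python3 - <<'E'
from h import *
import bench as b
push(-.035,True,r=.040,a0=160,a1=72,p=np.radians(-15))
s=b.state();b.move_l(np.array(s["ee_pos"])+.06*Z,.15)
b.movej([1.127,.091,1.231,0,1.82,-.057]);b.hold(.5);P=look("t3");print(b.state()["time"])
E
```

```text
145 [0.21 1.23 0.17]
131 [0.32 1.28 0.12]
116 [0.94 0.93 0.16]
101 [-0.19  1.36 -0.07]
87 [0.81 0.93 0.23]
72 [ 0.13  1.34 -0.48]
t 18.0417
21.6833
```

View pics/t3.png

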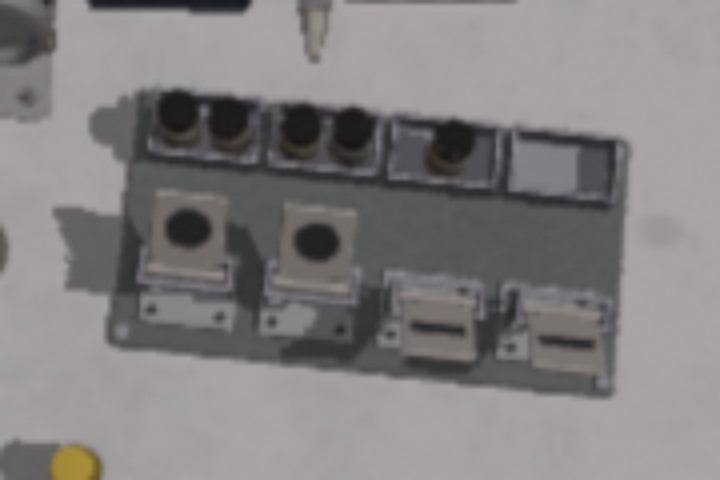

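The picture shows tags 1 and 2 leaning back with the disc on top (crop pixels 188,228 and 317,242). Tags 3 and 4 lean forward with the bar on top (438,328 and 565,342). The vials look unmoved.

```bash
python3 -c "
from bench import *
print(job_done())"
```

```text
the job is handed in; nothing more can be done
None
```

I handed the job in at about 22 s: the tags of the two full bins now lean back with the disc on top, the other two lean forward with the bar on top, and the last picture shows the vials where they were (no verdict came back).

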